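Key the caddy back onto the lazy Susan and turn it to the front

TASK

The blue caddy has been lifted off the lazy Susan and stands beside it. Put it back over the post and turn it gently by its handle, feeling for the keyway without forcing the key, until it drops down flat on the tray; then use the handle to bring the locked caddy and lazy Susan slowly round so that the caddy's low front faces straight out of the cubby, towards the robot, and let go. The jar and the plunger cup must stay standing on the tray, and the refill bottle and the brush must be left alone.

Things in the scene. Friction and masses are not known exactly. Their poses are not given: they have to be found in the camera images.
- caddy: loose blue plastic caddy, 0.35 to 0.5 kg: round open tote 140 mm across, wall 62 mm high, cut down to 28 mm at the front. Origin: centre of its underside, z up, low front towards its own -x (yaw 0: front to the robot). In its middle a closed-topped hub, 56 mm across, 62 mm high, with a round bore 42 mm in diameter, 58 mm deep, open at the underside only
- caddy_key (a point): underside of the key inside the caddy's bore, on its front side (-x), hidden from above: 6 mm wide, 12 mm high, reaching in from the bore's wall to 13.5 mm from the axis; underside 30 mm above the caddy's underside. Plastic: it must not be loaded with more than 25 N
- caddy_bar (a point): middle of the caddy's handle: a straight bar along the caddy's y, 16 mm thick (x), 16 mm high, 116 mm long, centre line 132 mm above the caddy's underside and over its axis, on uprights at y = +-50 mm (88 mm clear between them, 62 mm clear between bar and hub). Axes as the caddy's
- caddy_front (a point): middle of the caddy's low front rim, 70 mm from its axis, 28 mm above its underside; axes as the caddy's
- carousel: fixed foot of the lazy Susan, which never turns; origin on the cubby floor on the spin axis, -x out of the cubby to the robot. On it a white plastic tray 300 mm across, rim 10 mm above its flat inside floor, turns endlessly with its post and stays where left (friction about 0.14 N m). How far it is turned is not measured. A key pressed down with over 12 N may drag it round
- post_top (a point): centre of the flat top end of the tray's post, on the spin axis: white, 40 mm in diameter, 52 mm high above the tray floor, edge tapered to 36 mm over the top 4 mm. Turns with the tray; this point's axes are the foot's and do not show the keyway
- post_base (a point): the post's foot on the spin axis, 1 mm above the tray floor. One keyway, 8.6 mm wide, cut in to 12.5 mm from the axis, full height, open at the top. It may face up to 63 degrees to either side of straight out to the robot: the caddy drops in somewhere at a yaw from -1.1 to +1.1 rad, with about 0.1 rad of play either way. Its axes do not show it
- seat (a point): point on the spin axis at the tray's inside floor, 22 mm above the cubby floor: the seated caddy's origin comes here. While the key rests on the post's end the caddy's underside is 22 mm above it; over the keyway the caddy, if not held up, drops those 22 mm of its own weight. Axes fixed: -x points out of the cubby to the robot
- jar: round glass jar with metal lid, 44 mm across, 66 mm high, standing loose near the tray's rim; origin at the centre of its underside
- plunger_cup: small dark plunger cup of hard silicone, 43 mm across, 42 mm high, standing loose near the tray's rim; origin at the centre of its underside
- refill: capped refill bottle, 64 mm across, 190 mm high, standing on the cubby floor; origin at the centre of its underside
- tap_brush: chrome tap-cleaning brush, 194 mm long, 17 mm thick, lying on the cubby floor along its own x; origin at its middle on the floor
Things that resemble listed ones, but are neither listed nor needed, are in the scene too. Of the things that look like the jar, the smallest one is meant.

How it is judged:
By the outcome, as a careful person would: the job done as asked, in the order asked, and still so for the second after the job is handed in, with the robot touching nothing.
It also fails if it takes over 64 s, if anything falls off the work surface, if the arm or the gripper's body presses on something with over 40 N, if the wrist force passes 120 N, or if a joint passes its speed limit or range.

ROBOT

A 7-joint arm with a two-finger parallel gripper is mounted at the origin on the work surface. World frame = base frame: x ahead of the robot, y to its left, z up, the work surface at z = 0. Lengths are in mm, angles in rad, forces in N, time in s.
With the tool pointing down it reaches from about 400 to 900 mm from the base axis. Payload 5.6 kg.
Tool frame: the origin (TCP) lies midway between the tips of the shut fingers; the grasp point (between the pads) lies 19 mm behind it; x points along the fingers, y is the direction in which the jaws open and shut, and the axes are right-handed (so a half turn about x gives the same grasp; the last joint's range is limited). The gripper opens to 92 mm and grips with 3 to 60 N. Pads are 20 mm wide; open, the fingers measure 128 mm over their backs; the gripper's body (75 mm by 189 mm) begins 69 mm behind the grasp point.
Start: joints at [1.179, 0.468, -0.012, 1.603, 0.006, 1.071, -0.056], TCP at [222.109, -610.883, 186.892] pointing down, gripper open.
Joint ranges: [-2.53, 2.53], [-0.31, 2.02], [-1.57, 1.55], [0.28, 2.44], [-1.29, 4.43], [0.15, 1.84], [-2.92, 2.92]. Speed limits (rad/s): [2.57, 2.57, 3.14, 3.14, 3.14, 3.14, 3.14].

INTERFACE

Orientations are given as a rotation vector (axis times angle).
In Python, from cell import robot, grip, kin, viewer gives the robot as it stands. Calls block until the motion is done:
- robot.movep(position, orientation): joint-space move of the TCP to a pose.
- robot.servo_line(position, feed=150, rotation=None): straight line of the TCP; rotation=None keeps the orientation; feed is the mean speed in mm/s.
- robot.goto_joints(angles): joint-space move.
- grip(opening, newtons=None): opening from 0.0 (shut) to 1.0 (fully open); newtons is the grip in N (None keeps the last); returns when the fingers have stopped.
- robot.hold(seconds).
- kin.ik(position, orientation): joint angles nearest the present ones, or None.
- robot.observe(): the state.
- viewer.read_camera(name): name is "scene" or "top"; returns the picture (420x560x3 uint8, red, green, blue); there is no depth.
- viewer.camera_info(name): a dict with "camera_matrix" (3x3 intrinsics, pixels), "R" (3x3) and "t" (3): a world point X has camera coordinates R X + t. Camera axes: x right, y down, z forward; pixel columns grow to the right and rows downward; lengths in mm; the calibration is good to about 2 mm. A picture is of the moment at which its call begins. camera_info takes no time and is no camera call.
A pose or a line that the arm cannot do raises robot.IKError and nothing moves.
- robot.job_done(): hands the job in, once; it reports no verdict.
Trained networks look in the newest picture that a camera, given by its name, has taken for a name from the list of things; names that differ only in an ending like _2 or _b are one class to them, and where a whole thing is asked for, a point or a joint stands for the part that bears it (a point fixed in the world has none). Each returns a list of dicts, best first, with "confidence" (0 to 1); they miss things now and then, are a little off and sometimes report something else, mostly with a low value. They report only what shows in the picture. A call takes as long as a camera call. They do not tell look-alikes from the thing itself.
- viewer.silhouettes(name, camera): "mask" (420x560 bool, what is visible of it).
- viewer.pinpoint(name, camera): "at" ([x, y, z] in mm, in the coordinates of the camera as it stood for that picture, good to about 4 mm: a listed point, or the origin of a listed thing).
The state is a dict: "t": time; "joints": joint angles; "joint_velocities": joint speeds; "joint_torque": joint torques, N m; "tcp_pos": TCP position; "tcp_rot": TCP orientation; "contact_force": force on the tool from outside, world axes, zero at the start; "wrist_torque": the same for the moment, N m; "grip_width": opening from 0.0 (shut) to 1.0 (fully open).
Only numpy, scipy, OpenCV 4.12 (cv2) and the standard library are available. Lean on these libraries where they do the work, as an engineer would, in place of code of your own. Each camera call takes 0.05 s, during which the arm holds its last target. There are 200 camera calls.

## Working session

There is one attempt and no reset: what is moved stays moved. The work goes in short steps, each a Python script; the robot and the scene stay as the last script left them, time stands still between calls to the robot, and variables do not carry over. Pictures are saved under pics/ and viewed, about 8 in all and at most 12, crops included, and the job is handed in when it is done.

```bash
ls; mkdir -p pics; cat > h.py <<'E'
import numpy as np, cv2
from scipy.spatial.transform import Rotation as Rn
from cell import robot, grip, kin, viewer
def save(img,name): cv2.imwrite('pics/'+name,cv2.cvtColor(img,cv2.COLOR_RGB2BGR))
def world(cam,p):
    c=viewer.camera_info(cam); return np.array(c['R']).T@(np.array(p)-np.array(c['t']))
def pix(cam,X):
    c=viewer.camera_info(cam); q=np.array(c['camera_matrix'])@(np.array(c['R'])@np.array(X)+np.array(c['t'])); return q[:2]/q[2]
def onplane(cam,uv,z):
    c=viewer.camera_info(cam); R=np.array(c['R']);t=np.array(c['t'])
    d=R.T@np.linalg.inv(c['camera_matrix'])@np.array([uv[0],uv[1],1.]); o=-R.T@t
    return o+d*(z-o[2])/d[2]
def down(yaw): # tool x down, jaws (tool y) at angle yaw from world x
    y=np.array([np.cos(yaw),np.sin(yaw),0]);x=np.array([0,0,-1.]);z=np.cross(x,y)
    return Rn.from_matrix(np.c_[x,y,z]).as_rotvec()
E
python3 - <<'E'
from h import *
np.set_printoptions(precision=1,suppress=True)
a={c:viewer.read_camera(c) for c in('scene','top')}
save(np.hstack([cv2.resize(a['scene'],(400,300)),cv2.resize(a['top'],(400,300))]),'a.png')
for c in a: save(cv2.resize(a[c],(800,600),interpolation=cv2.INTER_CUBIC),c+'0.png')
for n in ['caddy','caddy_bar','caddy_front','carousel','post_top','seat','jar','plunger_cup','refill','tap_brush']:
  for c in a:
    for d in viewer.pinpoint(n,c)[:4]:
        w=world(c,d['at']); print(n,c,round(d['confidence'],2),w,pix(c,w))
o=robot.observe(); print(o['t'],o['tcp_rot'],down(0),down(np.pi/2))
E
```

```text
pics
caddy scene 0.61 [562.7 209.4  -0.1] [339.  263.7]
caddy top 0.65 [561.8 212.4   0.5] [184.1 235.8]
caddy_bar scene 0.97 [556.  209.1 131.1] [349.6 229.9]
caddy_bar top 0.88 [557.4 215.9 130.4] [165.6 227.8]
caddy_front scene 0.6 [503.5 175.3  28.9] [348.  233.6]
caddy_front top 0.58 [495.7 177.1  31.7] [196.5 264.8]
caddy_front top 0.34 [ 591.  -223.6   23. ] [385.1 217.3]
carousel top 0.76 [ 594.7 -221.1   -3. ] [380.7 217.9]
post_top scene 0.88 [ 587.  -219.9   75.8] [220.5 144.9]
post_top top 0.92 [ 592.9 -218.2   70.7] [388.6 211.9]
seat scene 0.95 [ 594.  -223.2   25.1] [219.8 159. ]
seat scene 0.32 [ 675.2 -301.7   26.2] [179.4 156.4]
seat scene 0.3 [ 586.  -219.7   76.1] [220.9 144.7]
seat top 0.6 [ 589.6 -221.3   22.1] [384. 218.]
jar scene 0.85 [645.4  48.8  -0.9] [267.4 238. ]
jar scene 0.82 [740.2 210.6   0.2] [280.5 310.9]
jar scene 0.63 [500.1 176.1  28.7] [349.2 233.1]
jar top 0.83 [ 663.4 -150.    20.7] [348.9 185.6]
jar top 0.82 [642.2  45.6   0.3] [260.2 198.8]
jar top 0.76 [737.8 205.4   0. ] [189.7 159.2]
plunger_cup scene 0.49 [ 673.1 -305.    26.2] [179.4 155.4]
plunger_cup top 0.63 [ 668.3 -300.    23.1] [417.3 182.1]
refill scene 0.69 [763.1  64.3   1.7] [231.5 269.4]
refill top 0.88 [759.5  62.6  -4.5] [252.5 150. ]
tap_brush scene 0.65 [709.1 291.8  -0.1] [317.5 330.9]
tap_brush top 0.65 [713.2 293.3   2.4] [150.3 169.8]
1.1 [ 2.   0.4 -2. ] [ 1.2  1.2 -1.2] [ 0.   1.6 -0. ]
```

View pics/scene0.png

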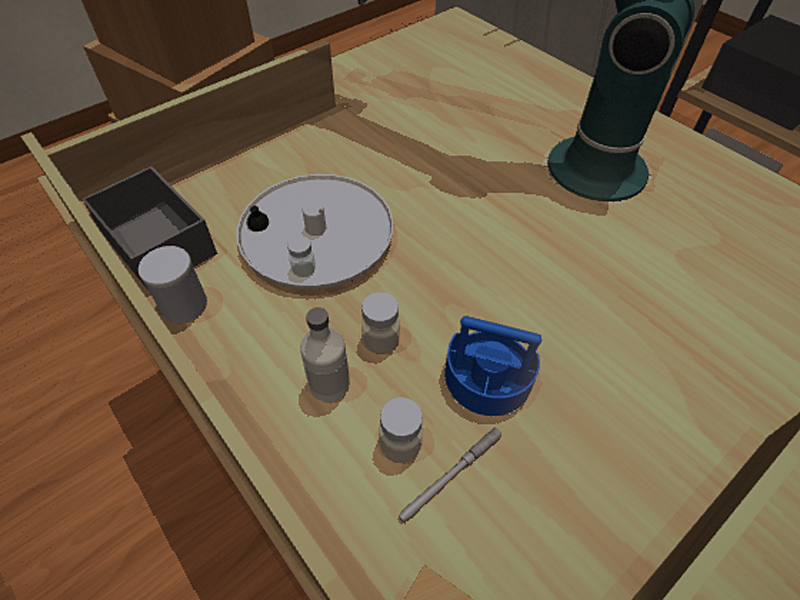

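View pics/top0.png

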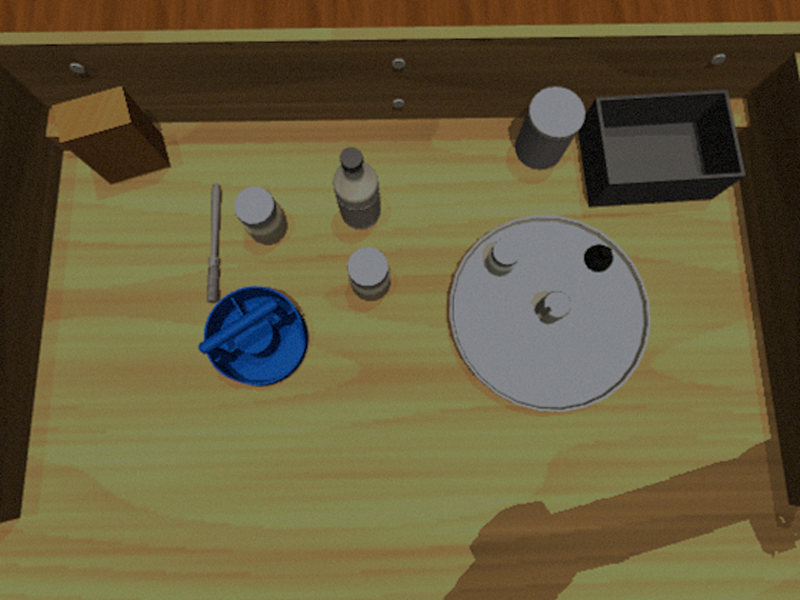

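The scene picture shows the caddy at about (493,365) of 800x600, the white tray at (315,230) with its post at (314,220), a small jar at (301,255) and a cup at (258,219). The top picture shows the caddy at (255,335) and the post at (555,305).

Look-alikes:
- **Jar:** the small jar on the tray (503,257 in the top picture) is the one meant. The bigger jars at (368,275) and (260,215) stand on the floor. The plain cylinder at (550,125) is not needed.
- **Caddy:** the only blue one is at (255,335); the dark bin at (660,150) is not it.

Next I check a close crop.

```bash
python3 - <<'E'
from h import *
np.set_printoptions(precision=3,suppress=True)
s=viewer.read_camera('scene');t=viewer.read_camera('top')
cv2.imwrite('s.png',s);cv2.imwrite('t.png',t)
def crop(a,u,v,r):return cv2.resize(a[v-r:v+r,u-r:u+r],(400,300) if 0 else (400,400),interpolation=cv2.INTER_NEAREST)
c=np.hstack([crop(t,387,213,20),crop(s,220,152,20)]); 
save(np.clip(c.astype(float)*1.2,0,255).astype(np.uint8),'post.png')
c=np.hstack([crop(t,178,233,44),crop(s,345,250,50)]); save(np.clip(c.astype(float)*1.5,0,255).astype(np.uint8),'cad.png')
print(pix('top',[592,-220,74]),pix('top',[572,-220,74]),pix('top',[592,-200,74]))
for X in ([562,211],[592,-220]):
  for z in (260,130):
    for k in (-1.1,-.5,0,.5,1.1):
      r=[]
      for b in (0,np.pi):
        q=kin.ik([X[0],X[1],z],down(k+b)); r.append(None if q is None else np.round(q,2))
      print(X,z,k,r)
E
```

```text
[389.973 211.945] [390.733 221.669] [380.099 212.111]
[562, 211] 260 -1.1 [array([ 0.29,  0.51, -0.98,  1.6 ,  0.44,  1.27, -1.87]), array([ 0.35,  0.57, -1.1 ,  1.6 ,  0.52,  1.3 ,  1.21])]
[562, 211] 260 -0.5 [array([ 0.32,  0.54, -1.04,  1.6 ,  0.48,  1.28, -1.3 ]), array([ 0.43,  0.7 , -1.32,  1.59,  0.69,  1.39,  1.68])]
[562, 211] 260 0 [array([ 0.33,  0.55, -1.06,  1.6 ,  0.49,  1.29, -0.81]), array([ 0.43,  0.7 , -1.32,  1.59,  0.69,  1.39,  2.18])]
[562, 211] 260 0.5 [array([ 0.34,  0.56, -1.08,  1.6 ,  0.5 ,  1.29, -0.32]), array([-1.31,  0.64,  1.36,  1.7 , -0.64,  1.34, -2.47])]
[562, 211] 260 1.1 [array([ 0.33,  0.55, -1.07,  1.6 ,  0.5 ,  1.29,  0.29]), array([ 0.18,  0.44, -0.8 ,  1.61,  0.33,  1.23, -2.73])]
[562, 211] 130 -1.1 [array([ 0.18,  0.6 , -0.81,  1.74,  0.5 ,  1.02, -1.92]), array([ 0.34,  0.75, -1.11,  1.73,  0.74,  1.14,  1.05])]
[562, 211] 130 -0.5 [array([ 0.3 ,  0.7 , -1.02,  1.73,  0.66,  1.1 , -1.44]), array([ 0.42,  0.91, -1.33,  1.73,  0.93,  1.28,  1.52])]
[562, 211] 130 0 [array([ 0.31,  0.71, -1.04,  1.73,  0.68,  1.11, -0.95]), array([ 0.42,  0
[... 983 characters left out ...]
 1.2 , -1.77])]
[592, -220] 130 -1.1 [array([ 0.46,  0.51, -0.22,  1.69,  0.13,  0.96, -0.9 ]), array([ 1.1 ,  0.96, -1.33,  1.65,  0.96,  1.33,  1.65])]
[592, -220] 130 -0.5 [array([ 0.55,  0.53, -0.34,  1.68,  0.2 ,  0.97, -0.36]), array([ 1.1 ,  0.96, -1.33,  1.65,  0.96,  1.33,  2.25])]
[592, -220] 130 0 [array([ 0.62,  0.54, -0.44,  1.68,  0.27,  0.98,  0.09]), array([ 0.17,  0.5 ,  0.18,  1.71, -0.11,  0.95, -2.75])]
[592, -220] 130 0.5 [array([ 0.7 ,  0.57, -0.55,  1.67,  0.34,  1.  ,  0.54]), array([ 0.25,  0.49,  0.07,  1.7 , -0.04,  0.94, -2.3 ])]
[592, -220] 130 1.1 [array([ 0.73,  0.58, -0.6 ,  1.67,  0.38,  1.01,  1.11]), array([ 0.33,  0.5 , -0.04,  1.7 ,  0.02,  0.95, -1.76])]
```

View pics/post.png

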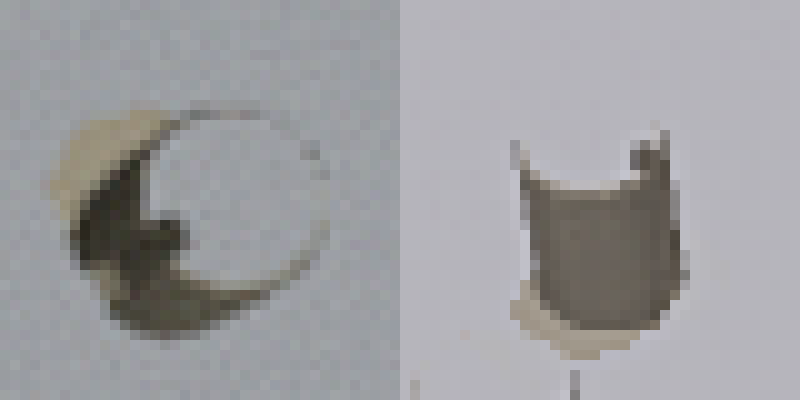

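View pics/cad.png

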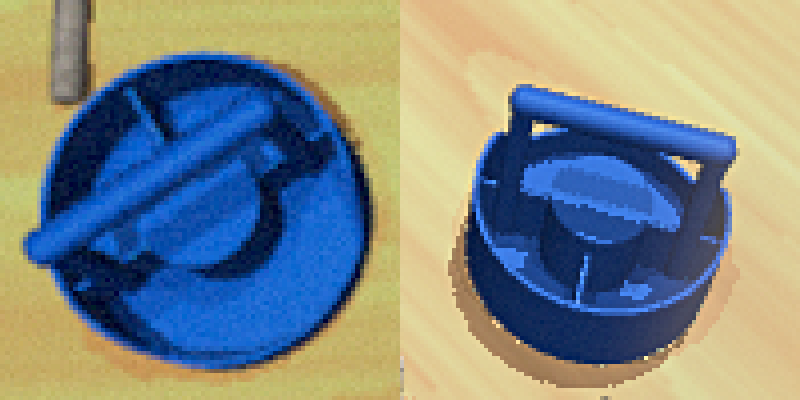

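The post crop shows a notch in the post's lower-left (165,235), facing about +y and slightly -x, so the keyway is near yaw -1.1. The caddy crop shows the bar running from (38,248) to (262,108) with the low front at lower right, so its yaw is about 0.55. I'll refine both poses by fitting silhouettes.

```bash
python3 - <<'E'
from h import *
from scipy.optimize import minimize
np.set_printoptions(precision=2,suppress=True)
im={'scene':cv2.imread('s.png'),'top':cv2.imread('t.png')} # arrays in RGB order as stored
def proj(c,P):
    i=viewer.camera_info(c); q=(np.array(i['R'])@P.T).T+np.array(i['t']); q=q@np.array(i['camera_matrix']).T; return q[:,:2]/q[:,2:]
def hullmask(c,P):
    h=cv2.convexHull(proj(c,P).astype(np.float32)); m=np.zeros((420,560),np.uint8)
    cv2.fillConvexPoly(m,np.round(h*16).astype(np.int32),255,lineType=cv2.LINE_AA,shift=4); return m/255.
th=np.linspace(-np.pi,np.pi,73)
def cad(p):
    x,y,s=p; L=[[70*np.cos(a),70*np.sin(a),z] for a in th for z in ((0,62) if np.cos(a)>-.5 else (0,28))]
    L+=[[dx,dy,z] for dx in(-8,8) for dy in(-58,58) for z in(124,140)]
    L=np.array(L); R=np.array([[np.cos(s),-np.sin(s)],[np.sin(s),np.cos(s)]]); L[:,:2]=L[:,:2]@R.T+[x,y]; return L
def hulled(m):
    n,l,st,_=cv2.connectedComponentsWithStats(m.astype(np.uint8)); k=1+np.argmax(st[1:,4])
    h=cv2.convexHull(np.argwhere(l==k)[:,::-1].astype(np.int32)); o=np.zeros((420,560),np.uint8); cv2.fillConvexPoly(o,h,1); return o.astype(float)
mk={}
for c,a in im.items():
    a=a.astype(int); mk[c]=hulled((a[...,2]>a[...,0]+25)&(a[...,2]>a[...,1]+15)); print(c,mk[c].sum())
def fit(model,p0,masks,d):
    def cost(p): return sum(np.abs(hullmask(c,model(p))-masks[c]).sum() for c in masks)
    s=np.vstack([p0]+[np.array(p0)+np.eye(len(p0))[i]*d[i] for i in range(len(p0))])
    r=minimize(cost,p0,method='Nelder-Mead',options=dict(initial_simplex=s,xatol=.02)); return r.x,r.fun
for cs in (['scene','top'],['scene'],['top']): print(cs,fit(cad,[560,211,.54],{c:mk[c] for c in cs},[6,6,.1]))
tm={}
for c in im:
    d=viewer.silhouettes('carousel',c)
    if d: tm[c]=hulled(d[0]['mask']); print(c,d[0]['confidence'],tm[c].sum())
tray=lambda p: np.array([[p[0]+150*np.cos(a),p[1]+150*np.sin(a),z] for a in th for z in(20,32)])
for cs in [list(tm)]+[[c] for c in tm]: print(cs,fit(tray,[591,-221],{c:tm[c] for c in cs},[6,6]))
print(onplane('top',(390.5,212.4),74),onplane('top',(166.5,227.7),138))
print(robot.observe()['t'])
E
```

```text
scene 3670.0
top 4053.0
['scene', 'top'] (array([557.83, 212.31,   0.64]), np.float64(502.9568627450981))
['scene'] (array([556.3 , 210.18,   0.66]), np.float64(270.29803921568623))
['top'] (array([558.61, 215.01,   0.84]), np.float64(188.43529411764706))
scene 0.61 7040.0
top 0.66 15244.0
['scene', 'top'] (array([ 591.23, -222.24]), np.float64(687.592156862745))
['scene'] (array([ 589.53, -224.56]), np.float64(195.64705882352942))
['top'] (array([ 591.89, -220.99]), np.float64(448.6))
[ 591.04 -220.99   74.  ] [556.27 212.06 138.  ]
1.3
```

```bash
cat >> h.py <<'E'
np.set_printoptions(precision=2,suppress=True)
def st(m=''):
    o=robot.observe(); print(m,'t',round(o['t'],2),'tcp',np.array(o['tcp_pos']),'F',np.array(o['contact_force']),'T',np.array(o['wrist_torque']),'w',round(o['grip_width'],3)); return o
E
python3 - <<'E'
from h import *
r=down(.55)
robot.movep([557,212,220],r); st()
robot.servo_line([557,212,113],feed=120); st()
grip(0.0,8); st('g8')
grip(0.0,40); st('g40')
robot.servo_line([557,212,243],feed=100); st('lift')
robot.hold(.3)
t=viewer.read_camera('top'); s=viewer.read_camera('scene')
for c in('top','scene'):
  for n in('caddy','caddy_bar'):
    for d in viewer.pinpoint(n,c)[:1]: print(n,c,d['confidence'],world(c,d['at']))
save(np.hstack([cv2.resize(a,(400,300)) for a in (t,s)]),'lift.png'); st()
E
```

```text
t 4.42 tcp [557.41 211.02 219.78] F [-0.85 -0.25  0.18] T [-0.02 -0.14  0.06] w 1.0
 t 5.46 tcp [557.48 212.47 113.78] F [-0.09 -0.29 -0.34] T [-0.03 -0.13 -0.01] w 1.0
g8 t 6.8 tcp [557.02 212.02 113.02] F [-0.79 -0.84 -0.26] T [-0.02 -0.09  0.01] w 0.004
g40 t 7.02 tcp [556.99 211.99 113.  ] F [ 0.09 -0.28 -0.48] T [-0.05 -0.1  -0.01] w 0.005
lift t 8.47 tcp [556.68 211.75 242.29] F [-0.51 -0.25 -0.34] T [-0.02 -0.1  -0.07] w 0.003
caddy scene 0.67 [561.94 210.38   3.82]
caddy_bar scene 0.66 [559.34 208.39 132.81]
 t 9.07 tcp [557.02 212.01 243.02] F [ 0.08 -0.62  0.3 ] T [-0.01 -0.1   0.  ] w 0.002
```

View pics/lift.png

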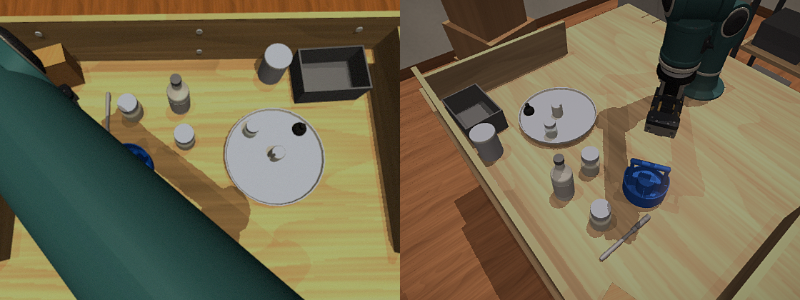

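The gripper shut on nothing: the caddy is still on the table at (645,185) and the gripper is above it at (660,125). I'll check the geometry in a zoom.

```bash
python3 - <<'E'
from h import *
grip(1.0)
o=st(); print(Rn.from_rotvec(o['tcp_rot']).as_matrix(), np.array(o['joints']))
s=viewer.read_camera('scene')
for X in ([557,212,243],[557,212,132],[557,212,0],o['tcp_pos']): print(pix('scene',X))
save(cv2.resize(s[120:320,250:450],(600,600),interpolation=cv2.INTER_CUBIC),'z1.png'); st()
E
```

```text
t 10.44 tcp [556.99 212.   243.  ] F [-0.66  0.65 -0.3 ] T [-0.04 -0.13  0.04] w 0.998
[[-0.    0.85  0.52]
 [-0.    0.52 -0.85]
 [-1.   -0.    0.  ]] [ 0.35  0.58 -1.11  1.63  0.54  1.27 -0.31]
[359.9  196.29]
[350.41 230.82]
[341.55 263.04]
[359.9  196.29]
 t 10.49 tcp [557.   211.99 243.  ] F [0.58 0.46 0.41] T [-0.03 -0.12  0.05] w 1.003
```

View pics/z1.png

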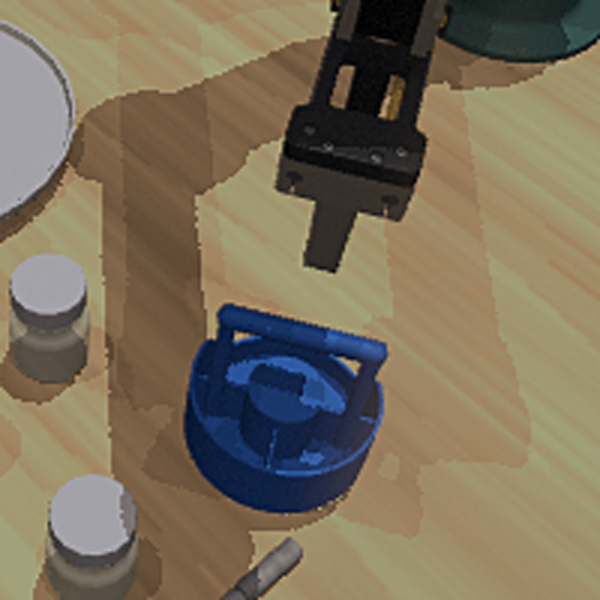

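```bash
python3 - <<'E'
from h import *
c,s=np.cos(.55),np.sin(.55)
P=lambda a,b,z: [557+a*c-b*s,212+a*s+b*c,z]
f=lambda X:(pix('scene',X)-[250,120])*3
for a in (46,64,-46,-64):
  for b in (-10,10): print(a,b,f(P(a,b,243)))
print('bar ends',[f(P(0,b,z)) for b in(-58,58) for z in (132,)])
print('rim',[f(P(a,0,62)) for a in(70,)],[f(P(a,0,0)) for a in(70,)])
i=viewer.camera_info('scene'); print('cam pos',-np.array(i['R']).T@np.array(i['t']))
i=viewer.camera_info('top'); print('cam pos',-np.array(i['R']).T@np.array(i['t']))
E
```

```text
46 -10 [297.28 282.33]
46 10 [331.28 291.31]
64 -10 [290.64 306.14]
64 10 [325.14 315.4 ]
-46 -10 [328.22 171.38]
-46 10 [359.87 179.07]
-64 -10 [333.75 151.56]
-64 10 [364.98 159.03]
bar ends [array([218.38, 309.89]), array([386.54, 355.71])]
rim [array([264.36, 468.71])] [array([253.41, 508.44])]
cam pos [957.95 454.79 782.49]
cam pos [432.23   8.05 848.72]
```

The bar is where expected, but the visible fingertips sit about 40 mm higher than the reported TCP suggests. They probably passed over the bar. A TCP at z=78 still clears the hub, so I'll descend further in steps with a force check and then close.

```bash
python3 - <<'E'
from h import *
robot.servo_line([557,212,125],feed=150)
for z in (105,90,78):
    robot.servo_line([557,212,z],feed=100); o=st()
    if np.linalg.norm(o['contact_force'])>5: break
s=viewer.read_camera('scene')
o=grip(0.0,10); o=st('grip')
s2=viewer.read_camera('scene')
save(np.hstack([cv2.resize(a[150:310,270:430],(400,400),interpolation=cv2.INTER_CUBIC) for a in (s,s2)]),'z2.png')
E
```

```text
t 11.78 tcp [556.54 211.68 104.24] F [ 0.38 -0.97  0.96] T [-0.01 -0.14 -0.  ] w 0.996
 t 12.07 tcp [556.46 211.7   89.1 ] F [0.27 0.77 0.11] T [ 0.02 -0.11 -0.01] w 1.0
 t 12.34 tcp [556.58 211.74  77.23] F [ 0.11  0.79 -0.  ] T [-0.03 -0.17  0.01] w 1.003
grip t 13.53 tcp [557.24 212.04  77.99] F [ 1.52  0.99 -1.04] T [ 0.11 -0.37  0.02] w 0.175
```

View pics/z2.png

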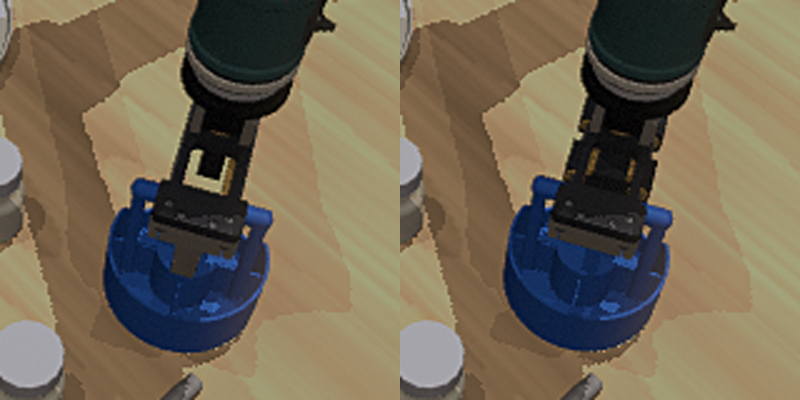

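Gripped: the opening is 16.1 mm. Right picture: the gripper is on the bar at (600,215). The fingertips are really higher than the stated TCP, so from here I use the table reference, underside z = TCP z - 78. Now lift and carry.

```bash
python3 - <<'E'
from h import *
grip(0.0,40); st()
robot.servo_line([557,212,98],feed=60); o=st('lift20')
robot.servo_line([557,212,210],feed=150); robot.hold(.2); st('up')
robot.servo_line([591.3,-221,210],feed=170,rotation=down(-.75)); robot.hold(.3); o=st('over'); print(np.array(o['joints']))
robot.servo_line([591.3,-221,176],feed=100); robot.hold(.3); o=st('98 up')
for c in('top','scene'):
  a=viewer.read_camera(c); cv2.imwrite(c+'_over.png',a)
  for n in('caddy','caddy_bar','post_top','seat'):
    for d in viewer.pinpoint(n,c)[:2]: print(n,c,round(d['confidence'],2),world(c,d['at']))
t=cv2.imread('top_over.png');s=cv2.imread('scene_over.png')
save(np.hstack([cv2.resize(t[120:320,290:490],(400,400)),cv2.resize(s[60:220,140:300],(400,400))]),'over.png')
E
```

```text
t 13.8 tcp [557.15 212.01  78.  ] F [ 1.28  1.03 -0.62] T [ 0.13 -0.47 -0.01] w 0.173
lift20 t 14.28 tcp [557.03 211.89  98.29] F [-0.4  -0.76 -3.85] T [-0.01 -0.06  0.03] w 0.171
up t 15.38 tcp [556.54 211.72 209.01] F [-0.18 -0.52 -3.11] T [ 0.01 -0.1  -0.08] w 0.169
over t 18.39 tcp [ 591.31 -220.89  210.05] F [-0.04 -0.06 -4.68] T [ 0.01 -0.   -0.02] w 0.168
[ 0.84  0.54 -0.76  1.59  0.39  1.17 -0.75]
98 up t 19.18 tcp [ 591.61 -221.07  176.59] F [-0.48  0.37 -4.28] T [ 0.01 -0.06  0.08] w 0.168
caddy top 0.78 [ 594.4  -222.42   98.24]
caddy_bar top 0.65 [ 589.86 -215.47  234.66]
caddy scene 0.85 [ 592.33 -223.6    99.42]
caddy_bar scene 0.7 [ 591.07 -221.15  230.14]
post_top scene 0.87 [ 587.53 -219.06   74.97]
seat scene 0.94 [ 588.5  -224.35   25.53]
seat scene 0.5 [ 589.06 -222.26    3.18]
```

View pics/over.png

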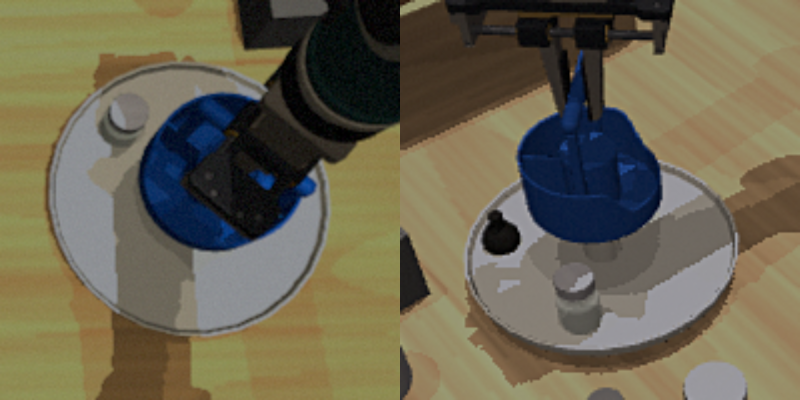

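The caddy hangs level over the post (left picture: caddy at (220,170), jar at (130,115)). I'll lower it in small steps while watching the force.

```bash
cat >> h.py <<'E'
def F(n=4):
    return np.mean([ (robot.hold(.02),robot.observe()['contact_force'])[1] for _ in range(n)],axis=0)
E
python3 - <<'E'
from h import *
x,y=591.3,-221
robot.servo_line([x,y,155],feed=80); f0=F(); print('f0',f0)
for z in range(152,120,-2):
    robot.servo_line([x,y,z],feed=30); f=F(3)-f0; print(z,f)
    if f[2]>5 or np.hypot(f[0],f[1])>8: break
st()
E
```

```text
f0 [ 0.02  0.32 -4.05]
152 [-0.18 -0.48 -0.03]
150 [-0.07 -0.25 -0.7 ]
148 [-0.1  -0.14 -0.36]
146 [ 0.31  0.25 -0.56]
144 [ 0.98  0.26 -0.85]
142 [-0.18 -0.25  0.05]
140 [ 0.26 -0.12 -0.41]
138 [ 0.12  0.1  -0.81]
136 [ 0.16  0.49 -0.76]
134 [ 0.36  1.13 -0.21]
132 [ 0.7  -0.29 -0.64]
130 [ 0.06  0.07 -0.43]
128 [ 0.48  0.33 -0.59]
126 [ 0.53 -0.05 -0.64]
124 [0.71 0.26 0.03]
122 [ 0.59 -0.14  0.96]
 t 24.96 tcp [ 591.36 -221.03  122.03] F [ 0.62 -0.46 -3.51] T [ 0.11 -0.26 -0.04] w 0.17
```

It slid over the post and the key now touches the post's end at TCP z=122, as expected. I'll loosen the jaws to a running fit, lower the fingers around the bar, and turn towards yaw -1.1.

```bash
python3 - <<'E'
from h import *
x,y=591.3,-221
grip(0.215,5); st('loose')
robot.servo_line([x,y,102],feed=60); o=st('low'); 
T=lambda n=3: np.mean([(robot.hold(.02),robot.observe()['wrist_torque'])[1] for _ in range(n)],axis=0)
def cz():
    viewer.read_camera('scene'); d=viewer.pinpoint('caddy','scene'); 
    return (round(d[0]['confidence'],2),world('scene',d[0]['at'])) if d else None
print('T0',T(),F(2),cz())
for k in np.arange(-.80,-1.06,-.05):
    robot.servo_line([x,y,102],feed=20,rotation=down(k)); print(round(k,2),T(),F(2),round(robot.observe()['t'],2))
print(cz()); st()
E
```

```text
loose t 25.23 tcp [ 591.77 -221.43  122.61] F [ 1.21 -0.45  0.01] T [-0.13 -0.1   0.02] w 0.212
low t 25.72 tcp [ 590.9  -220.74  101.3 ] F [ 0.25 -0.26  0.17] T [-0.1  -0.08  0.03] w 0.214
T0 [-0.09 -0.15 -0.02] [ 0.4  -0.34 -0.07] (0.58, array([ 593.26, -223.29,   46.38]))
-0.8 [-0.11 -0.15  0.  ] [ 0.77 -0.9   0.33] 26.23
-0.85 [-0.15 -0.12 -0.  ] [0.23 0.3  0.97] 26.57
-0.9 [-0.16 -0.15 -0.03] [ 0.53 -0.63  1.27] 26.9
-0.95 [-0.15 -0.12  0.01] [ 0.73 -0.31  0.84] 27.23
-1.0 [-0.1  -0.09  0.01] [ 0.51 -0.12  0.18] 27.57
-1.05 [-0.11 -0.09  0.01] [-0.03 -1.1   0.31] 27.9
(0.72, array([ 593.36, -219.09,   45.57]))
 t 28.0 tcp [ 591.26 -220.95  101.97] F [ 0.04  0.16 -0.61] T [-0.08 -0.05  0.06] w 0.217
```

```bash
python3 - <<'E'
from h import *
x,y=591.3,-221
T=lambda n=3: np.mean([(robot.hold(.02),robot.observe()['wrist_torque'])[1] for _ in range(n)],axis=0)
def cz():
    viewer.read_camera('scene'); d=viewer.pinpoint('caddy','scene'); 
    return (round(d[0]['confidence'],2),world('scene',d[0]['at'])) if d else (0,np.zeros(3))
for k in np.arange(-1.10,-1.46,-.05):
    robot.servo_line([x,y,102],feed=20,rotation=down(k)); t=T(); c=cz(); print(round(k,2),t,F(2),c,round(robot.observe()['t'],2))
    if c[0]>.3 and c[1][2]<33: print('DROPPED'); break
    if abs(t[2])>.1: break
st(); s=viewer.read_camera('scene')
save(cv2.resize(s[60:220,140:300],(500,500),interpolation=cv2.INTER_CUBIC),'turn.png')
E
```

```text
-1.1 [-0.08 -0.05  0.02] [0.34 0.27 0.05] (0.67, array([ 592.94, -221.32,   44.97])) 28.43
-1.15 [-0.1  -0.09  0.02] [ 0.6  -0.87 -0.36] (0.73, array([ 591.48, -221.04,   44.38])) 28.87
-1.2 [0.03 0.05 0.  ] [-0.71  0.52  0.3 ] (0.77, array([ 595.66, -220.86,   22.78])) 29.3
DROPPED
 t 29.3 tcp [ 591.15 -220.63  101.93] F [-0.89  0.04  0.24] T [ 0.16  0.13 -0.02] w 0.215
```

View pics/turn.png

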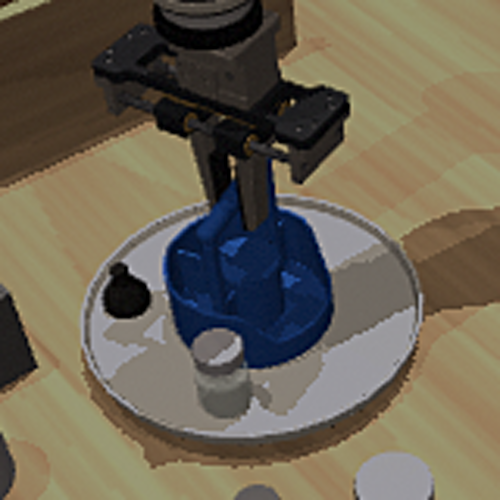

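The caddy dropped: its underside went from 44 to 23 mm at a commanded yaw of -1.2. The picture shows it flat on the tray at (250,280), with the jar at (222,375) and the cup at (125,295) standing. Now I close gently, check the side load, and bring it round slowly.

```bash
python3 - <<'E'
from h import *
x,y=591.3,-221
robot.servo_line([x,y,102],feed=20,rotation=down(-1.12))
grip(0.0,8); o=st('grip8'); print(F())
grip(0.0,20); st(); print(F())
k=-1.12
for d in (.06,.06,.1,.1):
    k+=d; t0=robot.observe()['t']; robot.servo_line([x,y,102],feed=20,rotation=down(k)); o=st(f'{k:.2f} dt {robot.observe()["t"]-t0:.2f}')
    if np.linalg.norm(o['contact_force'])>15: break
E
```

```text
grip8 t 29.87 tcp [ 591.22 -220.9   101.85] F [-0.38  1.   -1.34] T [ 0.15 -0.   -0.01] w 0.175
[ 0.34  0.23 -0.87]
 t 30.15 tcp [ 591.25 -220.91  101.89] F [ 0.46  1.33 -2.95] T [ 0.18 -0.07 -0.03] w 0.17
[ 0.29  0.34 -2.38]
-1.06 dt 0.25 t 30.47 tcp [ 591.11 -221.2   101.82] F [-0.1   0.15 -2.28] T [0.02 0.   0.03] w 0.169
-1.00 dt 0.25 t 30.72 tcp [ 591.52 -220.89  101.95] F [ 1.35 -0.26 -3.08] T [ 0.14 -0.29  0.03] w 0.169
-0.90 dt 0.25 t 30.97 tcp [ 591.91 -220.54  102.23] F [ 1.3   2.6  -2.36] T [ 0.47 -0.53  0.  ] w 0.173
-0.80 dt 0.25 t 31.22 tcp [ 591.58 -220.94  102.12] F [ 2.14  2.29 -1.37] T [ 0.42 -0.55 -0.04] w 0.172
```

```bash
python3 - <<'E'
from h import *
x,y=591.3,-221
def look():
    for c in('scene','top'):
        viewer.read_camera(c)
        for n in('caddy','jar','plunger_cup','caddy_front'):
            for d in viewer.pinpoint(n,c)[:3]:
                w=world(c,d['at'])
                if np.hypot(w[0]-x,w[1]-y)<160 and d['confidence']>.4: print(' ',n,c,round(d['confidence'],2),w)
look()
m=0
for k in np.linspace(-.76,0,20):
    robot.servo_line([x,y,102],feed=20,rotation=down(k)); o=robot.observe(); m=max(m,np.linalg.norm(o['contact_force']))
    if m>15: print('force',k); break
st(f'max {m:.1f}'); robot.hold(.3); print(F()); look(); st()
s=viewer.read_camera('scene')
save(cv2.resize(s[60:220,140:300],(500,500),interpolation=cv2.INTER_CUBIC),'front.png')
E
```

```text
caddy scene 0.97 [ 594.86 -223.08   24.01]
  jar scene 0.88 [ 650.94 -133.56   24.57]
  plunger_cup scene 0.65 [ 686.71 -284.78   28.31]
  caddy_front scene 0.59 [ 543.41 -170.27   53.32]
  caddy top 0.72 [ 596.46 -219.55   22.18]
  caddy top 0.41 [ 684.88 -285.29   21.42]
  jar top 0.72 [ 645.59 -134.99   19.66]
  plunger_cup top 0.49 [ 682.92 -284.06   21.61]
  caddy_front top 0.83 [ 541.8  -167.65   53.93]
max 5.7 t 36.72 tcp [ 591.2  -221.09  101.91] F [0.49 3.39 0.23] T [ 0.65 -0.2   0.1 ] w 0.172
[0.51 3.18 0.17]
  caddy scene 0.91 [ 593.03 -223.26   23.63]
  caddy scene 0.42 [ 524.03 -219.31   54.42]
  jar scene 0.94 [ 568.22 -120.95   24.1 ]
  plunger_cup scene 0.54 [ 707.31 -198.93   23.59]
  caddy_front scene 0.74 [ 522.95 -223.6    52.72]
  caddy top 0.96 [ 594.2  -220.81   21.19]
  jar top 0.71 [ 566.51 -117.41   21.22]
  plunger_cup top 0.82 [ 700.79 -196.06   21.1 ]
  caddy_front top 0.64 [ 521.12 -216.6    53.44]
 t 37.58 tcp [ 591.2  -221.07  101.92] F [0.35 2.86 0.37] T [ 0.5  -0.15  0.07] w 0.173
```

View pics/front.png

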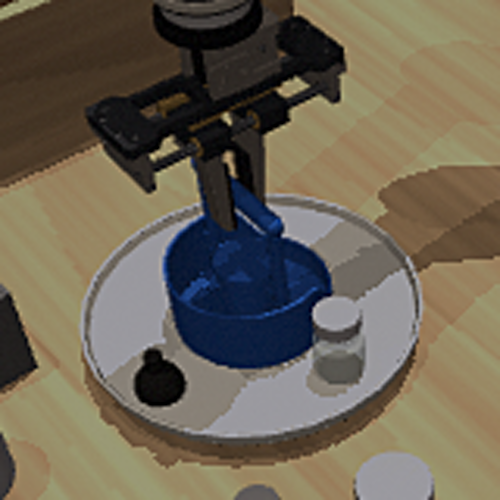

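The low front is at (522,-220) against an axis of (591,-221), so the yaw is about 0.01. In the picture the jar (338,345) and the cup (160,375) are standing. Release and retreat.

```bash
python3 - <<'E'
from h import *
x,y=591.3,-221
grip(0.24,5); st(); grip(0.6); st('open')
robot.servo_line([x,y,122],feed=40); o=st(); 
robot.servo_line([x,y,200],feed=100); robot.servo_line([450,-300,260],feed=150); st('clear')
for c in('scene','top'):
    viewer.read_camera(c)
    for n in('caddy','caddy_front','caddy_bar','jar','plunger_cup','refill','tap_brush'):
        for d in viewer.pinpoint(n,c)[:3]: 
            if d['confidence']>.4: print(' ',n,c,round(d['confidence'],2),world(c,d['at']))
s=viewer.read_camera('scene');t=viewer.read_camera('top');cv2.imwrite('t_end.png',t)
save(np.hstack([cv2.resize(s[60:220,140:300],(400,400)),cv2.resize(t[120:320,290:490],(400,400))]),'end.png'); st()
E
```

```text
t 37.94 tcp [ 591.11 -221.93  101.98] F [-0.2   0.58 -0.26] T [-0.03 -0.05 -0.01] w 0.239
open t 38.58 tcp [ 591.31 -220.99  102.02] F [-0.26 -0.32 -0.22] T [-0.09 -0.06  0.01] w 0.601
 t 39.23 tcp [ 591.24 -221.11  122.09] F [-0.4  -0.35 -0.31] T [ 0.01 -0.07 -0.04] w 0.6
clear t 41.47 tcp [ 450.37 -299.42  259.8 ] F [ 0.57 -0.96  1.52] T [-0.03 -0.06  0.01] w 0.597
  caddy scene 0.92 [ 591.87 -221.2    24.24]
  caddy_front scene 0.71 [ 523.11 -220.41   51.61]
  caddy_bar scene 0.63 [ 590.51 -221.69  157.67]
  jar scene 0.98 [ 573.03 -119.84   21.17]
  jar scene 0.74 [648.48  46.81   3.33]
  jar scene 0.7 [740.31 210.84  -1.78]
  plunger_cup scene 0.5 [ 707.11 -197.45   26.35]
  refill scene 0.88 [760.26  65.13  -1.11]
  tap_brush scene 0.68 [709.41 290.72   0.5 ]
  caddy top 0.85 [ 593.49 -219.99   22.67]
  caddy_front top 0.7 [ 519.16 -217.76   53.44]
  caddy_bar top 0.68 [ 592.45 -213.91  155.55]
  caddy_bar top 0.62 [ 522.46 -220.12   52.62]
  jar top 0.64 [643.54  43.85  -0.98]
  jar top 0.62 [738.82 207.41  -3.96]
  jar top 0.58 [ 568.05 -120.34   17.58]
  plunger_cup top 0.54 [ 699.72 -197.94   22.11]
  refill top 0.87 [762.08  65.49  -1.68]
  tap_brush top 0.83 [711.81 290.1    1.73]
 t 42.37 tcp [ 450.   -300.01  260.02] F [ 0.32 -0.28  0.28] T [-0.02 -0.07 -0.01] w 0.602
```

View pics/end.png

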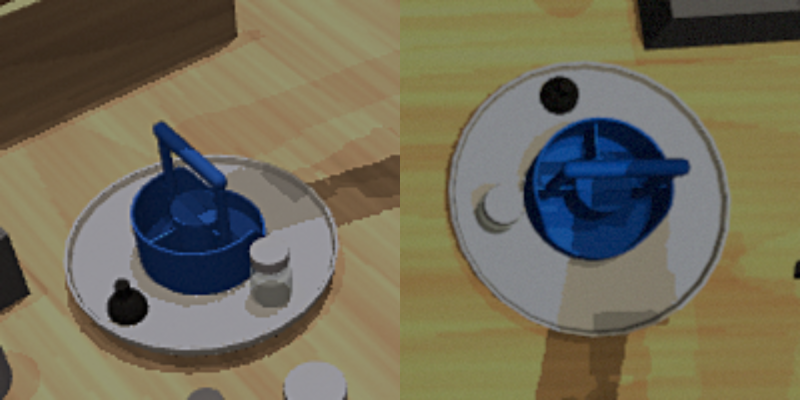

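The end picture shows the caddy flat on the tray, its handle bar horizontal in the top view (555,168 to 690,167) and the front towards the robot. The jar and cup are upright, and the arm is clear of everything.

```bash
python3 -c "
from h import *
robot.job_done(); st()"
```

```text
the job is handed in; nothing more can be done
the job is handed in; nothing more can be done
```

The caddy is seated on the lazy Susan with its low front facing the robot, and the job was handed in at about 42 s of the 64 s allowed. No verdict is reported.

**What I did:**
- I carried the caddy by its handle and lowered it over the post until the key just touched the post's end.
- I loosened the jaws and turned it under its own weight. It dropped 22 mm when the gripper reached yaw -1.2.
- I gripped the handle lightly, brought the caddy and tray slowly round to yaw 0, let go and backed away. The highest force I read over most of that turn was 5.7 N. The first four steps, read one by one, stayed under 4 N; two of them ran at about 0.4 rad/s, so I used smaller steps for the rest.

**Last checks:**
- **Caddy:** it sits at about (592, -221, 23) mm. The camera estimates put its yaw within about 0.05 rad of straight out, and the handle bar is level in the top view.
- **Jar and plunger cup:** both are standing on the tray.
- **Refill bottle and brush:** both are where they were, to within the few mm the cameras can measure.

**What disagreed:** my first grasp closed on nothing. The fingertips sit roughly 40 mm higher than the reported TCP would put them. I regrasped lower, and after that took heights from the caddy standing on the table. Some camera estimates also differed by 4 to 8 mm, mainly the handle's y position in the top view.

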